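Line up the antenna loading coils on the rail by height

ROBOT

A 6-joint arm with a two-finger parallel gripper is mounted at the origin on the work surface. World frame = base frame: x ahead of the robot, y to its left, z up, the work surface at z = 0. Lengths are in m, angles in rad, forces in N, time in s.
With the tool pointing down it reaches from about 0.35 to 0.975 m from the base axis. Payload 4.9 kg.
Tool frame: the origin (TCP) lies at the very end of the fingers, on their centre line; the grasp point (between the pads) lies 19 mm behind it; z points along the fingers, y is the line along which they close (so a half turn about z gives the same grasp; the last joint's range is limited). The gripper opens to 85 mm and grips with 20 to 120 N. Pads are 22 mm wide; open, the fingers measure 114 mm over their backs; the gripper's body (76 mm by 85 mm) begins 54 mm behind the grasp point. The pads swing forward as they close: fully open they stand 13 mm farther back than shut.
Start: joints at [-1.372, 0.053, 1.613, -0, 1.476, -0.119], TCP at [0.195, -0.594, 0.231] pointing down, gripper open.
Joint ranges: [-3.01, 3.01], [-1.01, 2.22], [0.06, 2.58], [-1.02, 4.17], [0.09, 2.62], [-3.14, 3.14]. Speed limits (rad/s): [2.57, 2.57, 3.14, 3.14, 3.14, 3.14].

INTERFACE

Orientations are given as a rotation vector (axis times angle).
In Python, from station import ctrl, imaging gives the robot as it stands.
- The arm moves only by the tool play_rows, never from a script. Its argument "series" is a list of rows, each a list of 3 entries, a list of its own where there are three numbers: the opening, from 0 (shut) to 1 (fully open), then the shift along the tool's x, y, z each as a share of 0.05 m, from -1 to 1, then the turn, a rotation vector about the tool's x, y, z each as a share of 8 degrees, from -1 to 1. In form: [[grip, [dx, dy, dz], [ax, ay, az]], ...]. A call has 1 to 8 rows; each row shifts and turns the commanded pose from where the row before left it, along the tool's axes as they then stand; what a row does not reach is not made up. A row lasts 1/8 s, in which the tool goes at most 62.5 mm and 10.7 degrees, less where a joint would pass 70% of its speed; a pose out of reach is approached as far as the arm can. A call with a number of a shift or a turn outside -1 to 1 is refused whole. A call with a gripper value outside its range is refused whole. The fingers move at their own pace and stop on an object; "force" is the grip in N (left out, the last holds). Time passes only in rows, so rows that do not move let the fingers close. It gives the time, the measured TCP pose, the force, the opening and the grip force at its end, in the units of the state.
- ctrl.get_obs(): the state, without advancing time (a new reading comes with each control period).
- imaging.get_image(name): name is "scene" or "top" or "wrist"; returns a dict with "color" (480x640x3 uint8, blue, green, red), "fx", "fy", "cx", "cy" (pixels), "D" ([k1, k2, p1, p2, k3] as OpenCV has them; the pictures are not rectified), "extrinsics" (4x4, takes a point from world to camera coordinates); the wrist camera has in their place "hand_eye" (4x4, takes a point from camera to tool coordinates, whose origin is the TCP and whose axes are the flange's). Camera axes: x right, y down, z forward; pixel columns grow to the right and rows downward; lengths in m; the calibration is good to about 2 mm. A picture is of the moment at which its call begins: read the wrist's pose just before it. There is no depth.
- ctrl.finish_job(): hands the job in; it is judged then, once.
The state is a dict: "t": time; "q": joint angles; "dq": joint speeds; "effort": joint torques, N m; "tool_pos": TCP position; "tool_rot": TCP orientation; "contact_force": force on the tool from outside, world axes, zero at the start; "wrist_torque": the same for the moment, N m; "opening": finger opening in m; "grip_force": force on a finger pad.
Only numpy, scipy, OpenCV 4.12 (cv2) and the standard library are available. Lean on these libraries where they do the work, as an engineer would, in place of code of your own. Each camera call takes 0.05 s, during which the arm holds its last target. There are 200 camera calls.

TASK

Stand the four antenna loading coils on the rail in order of height, each upright and centred on its own rubber pad: the shortest on the pad next to the brass earth post, then each taller one on the next pad, with the tallest farthest from the post. Do not let any coil tip over on the way.

Things in the scene. Friction and masses are not known exactly. Their poses are not given: they have to be found in the camera images.
- coil_short_mid (a point): antenna loading coil number 1 of 4 by height (the shortest and thinnest): loose upright solid cylinder, white plastic former with copper windings and grey end bands, flat ends, 45 mm tall, 30 mm in diameter, about 50 g. This point is its centre, half-way up (22.5 mm above its foot and below its top); z is the cylinder's axis. At the start it stands on the desk (surface at z = 0), in a loose row on the robot's side of the rail.
- coil_medium_mid (a point): antenna loading coil number 2 of 4 by height (second shortest): loose upright solid cylinder, white plastic former with copper windings and grey end bands, flat ends, 60 mm tall, 36 mm in diameter, about 80 g. This point is its centre, half-way up (30 mm above its foot and below its top); z is the cylinder's axis. At the start it stands on the desk (surface at z = 0), in a loose row on the robot's side of the rail.
- coil_long_mid (a point): antenna loading coil number 3 of 4 by height (second tallest): loose upright solid cylinder, white plastic former with copper windings and grey end bands, flat ends, 75 mm tall, 42 mm in diameter, about 120 g. This point is its centre, half-way up (37.5 mm above its foot and below its top); z is the cylinder's axis. At the start it stands on the desk (surface at z = 0), in a loose row on the robot's side of the rail.
- coil_tallest_mid (a point): antenna loading coil number 4 of 4 by height (the tallest and thickest): loose upright solid cylinder, white plastic former with copper windings and grey end bands, flat ends, 90 mm tall, 48 mm in diameter, about 170 g. This point is its centre, half-way up (45 mm above its foot and below its top); z is the cylinder's axis. At the start it stands on the desk (surface at z = 0), in a loose row on the robot's side of the rail.
- pad_a: one of four identical flat black rubber pads, 62 mm in diameter, 3 mm thick, fixed in a straight row, 85 mm from centre to centre, on a bare aluminium rail (440 mm long, 90 mm wide, 15 mm high, fixed to the desk, lying roughly along y). Origin: centre of the pad's underside, 15 mm above the desk, so that the pad's top is 18 mm above the desk. The pads' x axis points across the rail, y along it. The letters say nothing about the order along the rail.
- pad_b: one of four identical flat black rubber pads, 62 mm in diameter, 3 mm thick, fixed in a straight row, 85 mm from centre to centre, on a bare aluminium rail (440 mm long, 90 mm wide, 15 mm high, fixed to the desk, lying roughly along y). Origin: centre of the pad's underside, 15 mm above the desk, so that the pad's top is 18 mm above the desk. The pads' x axis points across the rail, y along it. The letters say nothing about the order along the rail.
- pad_c: one of four identical flat black rubber pads, 62 mm in diameter, 3 mm thick, fixed in a straight row, 85 mm from centre to centre, on a bare aluminium rail (440 mm long, 90 mm wide, 15 mm high, fixed to the desk, lying roughly along y). Origin: centre of the pad's underside, 15 mm above the desk, so that the pad's top is 18 mm above the desk. The pads' x axis points across the rail, y along it. The letters say nothing about the order along the rail.
- pad_d: one of four identical flat black rubber pads, 62 mm in diameter, 3 mm thick, fixed in a straight row, 85 mm from centre to centre, on a bare aluminium rail (440 mm long, 90 mm wide, 15 mm high, fixed to the desk, lying roughly along y). Origin: centre of the pad's underside, 15 mm above the desk, so that the pad's top is 18 mm above the desk. The pads' x axis points across the rail, y along it. The letters say nothing about the order along the rail.
- earth_post: small brass terminal post with a wing nut (46 mm wide over its wings, 40 mm tall, seen from above as a small brass bar across the rail), fixed on the rail at one of its two ends (either one), on the line of the pads, 62.5 mm from the centre of the nearest pad. Origin: centre of its foot, 15 mm above the desk; x axis across the rail, y along it. The other end has only a flat dark plug.

How it is judged:
By the outcome, as a careful person would: the job done as asked, in the order asked, and still so for the second after the job is handed in, with the robot touching nothing.
It also fails if it takes over 115 s, if anything falls off the work surface, if the arm or the gripper's body presses on something with over 40 N, if the wrist force passes 120 N, or if a joint passes its speed limit or range.

## Working session

There is one attempt and no reset: what is moved stays moved. The work goes in short steps, Python scripts to look and compute and a tool call to move; the robot and the scene stay as the last step left them, time stands still between calls to the robot, and variables do not carry over. Pictures are saved under pics/ and viewed, at most 14 in all, crops included, and the job is handed in when it is done.

Besides the shell and the picture viewer there is one more tool, called after "Call:" by a JSON object that holds its "api" and its "payload", one argument or row to a line. play_rows: Moves the arm, as the interface text tells. Shift numbers are shares of 0.05 m and turn numbers shares of 8 degrees, none past 1 either way. Its arguments: {"type":"object","properties":{"series":{"type":"array"},"force":{"type":"number"}},"required":["series"]}

```bash
mkdir -p pics; ls
python3 - <<'E'
from station import ctrl, imaging
import cv2,numpy as np
o=ctrl.get_obs();print(o)
for n in("top","scene"):
    d=imaging.get_image(n);cv2.imwrite(f"pics/{n}0.png",d["color"]);print({k:(np.round(v,4).tolist() if k!="color" else 0) for k,v in d.items()})
E
```

```text
pics
{'t': 0.0, 'q': array([-1.37199137e+00,  5.33352415e-02,  1.61431637e+00,  8.07393973e-06,
        1.47599327e+00, -1.18983273e-01]), 'dq': array([ 5.19891026e-04, -1.64463528e-03, -1.08230514e-03,  7.75293582e-05,
       -2.09428846e-03,  8.54249590e-04]), 'effort': array([-1.83135242e-03, -3.93679225e+01, -3.70180392e+01, -1.84492360e-04,
        7.08583262e-03,  6.77782950e-06]), 'tool_pos': array([ 0.19517853, -0.59307906,  0.23006306]), 'tool_rot': array([-3.09999271e+00, -4.96757034e-01,  1.15933384e-04]), 'contact_force': array([ 0.25083307, -0.27146705,  0.25206697]), 'wrist_torque': array([ 0.01987246, -0.03010989, -0.02258978]), 'grip_force': 0.0, 'opening': 0.08556341481038372}
{'color': 0, 'fx': 580.7901, 'fy': 580.7901, 'cx': 315.9342, 'cy': 242.3213, 'D': [0.021, 0.0, 0.0, 0.0, 0.0], 'extrinsics': [[-0.0218, -0.9997, 0.0062, 0.0184], [-0.9981, 0.0214, -0.0584, 0.5638], [0.0583, -0.0075, -0.9983, 0.9779], [0.0, 0.0, 0.0, 1.0]]}
{'color': 0, 'fx': 481.1758, 'fy': 481.1758, 'cx': 321.1778, 'cy': 236.6127, 'D': [-0.0456, 0.0, 0.0, 0.0, 0.0], 'extrinsics': [[0.5144, 0.8574, 0.0146, -0.285], [0.6071, -0.3522, -0.7123, -0.2941], [-0.6056, 0.3753, -0.7017, 1.0367], [0.0, 0.0, 0.0, 1.0]]}
```

View pics/top0.png

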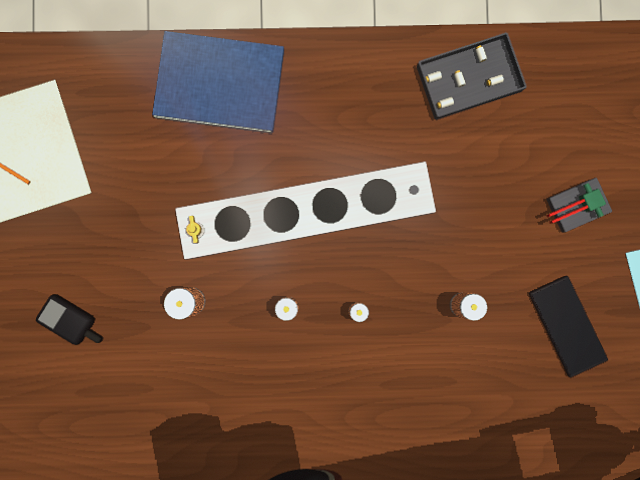

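View pics/scene0.png

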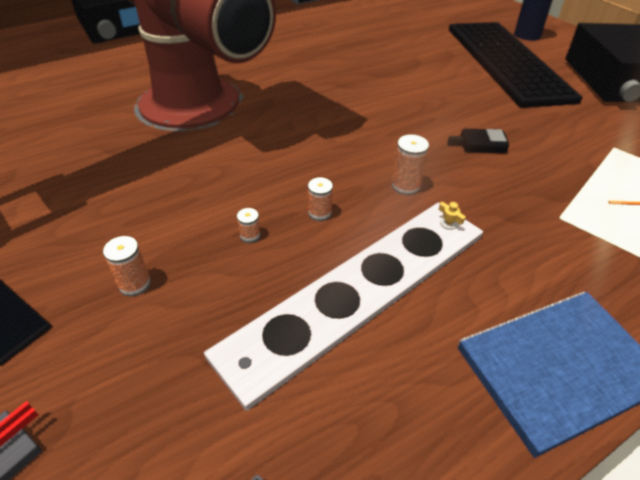

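The top view shows the post at (194,229), the pads at (232,223), (281,214), (330,205) and (378,196), and the coil tops at (180,303), (286,309), (359,312) and (474,307). From their sizes those coils look like tallest, medium, short and long. I'll measure them next.

```bash
cat > h.py <<'E'
from station import ctrl, imaging
import cv2,numpy as np
from scipy.spatial.transform import Rotation as R
def cast(d,uv,z,T=None):
    """pixels -> world points on plane z; T world->camera"""
    T=d["extrinsics"] if T is None else T
    T=np.asarray(T); K=np.array([[d["fx"],0,d["cx"]],[0,d["fy"],d["cy"]],[0,0,1]])
    p=cv2.undistortPoints(np.array(uv,float).reshape(-1,1,2),K,np.array(d["D"],float))[:,0]
    r=np.c_[p,np.ones(len(p))]@T[:3,:3]; c=-T[:3,:3].T@T[:3,3]
    return c+r*((z-c[2])/r[:,2])[:,None]
def blobs(mask,lo,hi):
    cs,_=cv2.findContours(mask.astype(np.uint8),cv2.RETR_EXTERNAL,cv2.CHAIN_APPROX_NONE)
    return [c for c in cs if lo<cv2.contourArea(c)<hi]
def circ(d,c,z,T=None):
    """min circle of contour hull on plane z: centre, diameter"""
    e=cv2.fitEllipse(cv2.convexHull(c)) if len(c)>8 else cv2.minAreaRect(c)
    box=cv2.ellipse2Poly(tuple(map(int,e[0])),(5,5),0,0,1,1)
    p=cast(d,c[:,0],z,T)[:,:2]; return cast(d,[e[0]],z,T)[0,:2],2*np.sqrt(cv2.contourArea(p.astype(np.float32))/np.pi),e
def wristT():
    o=ctrl.get_obs(); d=imaging.get_image("wrist")
    M=np.eye(4);M[:3,:3]=R.from_rotvec(o["tool_rot"]).as_matrix();M[:3,3]=o["tool_pos"]
    return d,np.linalg.inv(M@np.asarray(d["hand_eye"])),o
E
python3 - <<'E'
from h import *
d=imaging.get_image("top");im=d["color"].astype(int);g=im.max(2);s=g-im.min(2)
print("coils")
for c in blobs((g>170)&(s<50),150,1500):
    for z in(.045,.06,.075,.09):
        p,D,e=circ(d,c,z);print(z,np.round(e[0],1),p.round(4),D.round(4))
print("pads")
for c in blobs(g<70,600,2000):
    p,D,e=circ(d,c,.018);print(np.round(e[0],1),p.round(4),D.round(4))
E
```

```text
coils
0.045 [359.  312.2] [ 0.4453 -0.0621] 0.0285
0.06 [359.  312.2] [ 0.4462 -0.061 ] 0.028
0.075 [359.  312.2] [ 0.4472 -0.0598] 0.0276
0.09 [359.  312.2] [ 0.4481 -0.0586] 0.0272
0.045 [286.  308.8] [0.4536 0.0582] 0.035
0.06 [286.  308.8] [0.4544 0.0575] 0.0345
0.075 [286.  308.8] [0.4552 0.0568] 0.0339
0.09 [286.  308.8] [0.456  0.0561] 0.0334
0.045 [473.7 306.9] [ 0.45   -0.2519] 0.0413
0.06 [473.7 306.9] [ 0.4509 -0.2477] 0.0406
0.075 [473.7 306.9] [ 0.4518 -0.2436] 0.04
0.09 [473.7 306.9] [ 0.4527 -0.2395] 0.0393
0.045 [178.8 303.5] [0.4663 0.2345] 0.0483
0.06 [178.8 303.5] [0.4669 0.231 ] 0.0475
0.075 [178.8 303.5] [0.4675 0.2276] 0.0468
0.09 [178.8 303.5] [0.4682 0.2242] 0.046
0.045 [620.4   9.7] [ 0.9458 -0.5175] 0.0513
0.06 [620.4   9.7] [ 0.9389 -0.5092] 0.0505
0.075 [620.4   9.7] [ 0.9321 -0.501 ] 0.0497
0.09 [620.4   9.7] [ 0.9253 -0.4927] 0.0489
0.045 [14.3 15.3] [0.9555 0.5051] 0.059
0.06 [14.3 15.3] [0.9485 0.4974] 0.0581
0.075 [14.3 15.3] [0.9415 0.4898] 0.0572
0.09 [14.3 15.3] [0.9345 0.4821] 0.0563
pads
[213.7 428.7] [0.2557 0.1838] 0.0709
[ 67.  320.4] [0.4412 0.4283] 0.0807
[329.6 205. ] [ 0.6277 -0.0186] 0.0574
```

Run:
```python
from h import *
for n in("top","scene"):
    d=imaging.get_image(n);im=d["color"].astype(int);g=im.max(2);s=g-im.min(2)
    rail=blobs((g>140)&(s<60),6000,40000)
    m=np.zeros((480,640),np.uint8)
    c=max(rail,key=cv2.contourArea);cv2.fillConvexPoly(m,cv2.convexHull(c),1)
    P=[]
    for c in blobs((m>0)&(g<115)&(s<40),400,4000):
        p,D,e=circ(d,c,.018);P.append(p);print(n,np.round(e[0],1),p.round(4),D.round(4))
    P=np.array(sorted(P,key=lambda p:-p[1]))
    print(n,np.linalg.norm(np.diff(P,axis=0),axis=1).round(4),np.degrees(np.arctan2(*(P[-1]-P[0])))) 
    b=im[...,0];r=im[...,2]
    for c in blobs((m>0)&(r-b>80)&(r>150),40,2000): print("post",circ(d,c,.04)[0])
    if n=="scene":
        for c in blobs((g>190)&(s<40),100,1500): 
            e=cv2.fitEllipse(c)
            print("top?",np.round(e[0],1),[cast(d,[e[0]],z)[0,:2].round(4).tolist() for z in(.045,.06,.075,.09)])
```

```text
Traceback (most recent call last):
numpy.exceptions.AxisError: axis 1 is out of bounds for array of dimension 1
```

Run:
```python
from h import *
for n,q in(("top",[(177,208),(427,163),(436,212),(185,259)]),("scene",[(206,353),(440,203),(484,233),(248,403)])):
    d=imaging.get_image(n);im=d["color"].astype(int);g=im.max(2);s=g-im.min(2)
    m=cv2.erode(cv2.fillConvexPoly(np.zeros((480,640),np.uint8),np.array(q),1),np.ones((5,5)))
    P=[]
    for c in blobs((m>0)&(g<115),400,4000):
        p,D,e=circ(d,c,.018);P.append(p);print(n,np.round(e[0],1),p.round(4),D.round(4))
    P=np.array(sorted(P,key=lambda p:-p[1]))
    print(n,np.linalg.norm(np.diff(P,axis=0),axis=1).round(4),np.degrees(np.arctan2(*(P[-1]-P[0])))) 
    b=im[...,0];r=im[...,2]
    for c in blobs((m>0)&(r-b>80)&(r>150),40,2000): print("post",circ(d,c,.04)[0])
    if n=="scene":
        for c in blobs((g>190)&(s<40),100,1500): 
            e=cv2.fitEllipse(c)
            print("top?",np.round(e[0],1),[cast(d,[e[0]],z)[0,:2].round(4).tolist() for z in(.045,.06,.075,.09)])
```

```text
top [232.1 223.3] [0.5996 0.1488] 0.0587
top [280.9 214.1] [0.6136 0.0651] 0.0589
top [329.6 205. ] [ 0.6275 -0.0186] 0.0589
top [378.  195.9] [ 0.6415 -0.1021] 0.059
top [0.0849 0.0848 0.0847] 170.5093890684431
post [0.58951257 0.21175202]
scene [286.1 334.5] [ 0.6443 -0.1051] 0.0579
scene [337.1 299.9] [ 0.6305 -0.0217] 0.0572
scene [382.2 269.1] [0.6165 0.0619] 0.057
scene [421.9 241.8] [0.6025 0.1453] 0.0572
scene [0.0845 0.0848 0.0845] 170.53291344838448
top? [626.6 467.8] [[0.9678, 0.0996], [0.9673, 0.0887], [0.9669, 0.0777], [0.9664, 0.0668]]
top? [119.7 247.9] [[0.4207, -0.245], [0.4375, -0.2451], [0.4542, -0.2452], [0.471, -0.2453]]
top? [247.  214.9] [[0.447, -0.0643], [0.4629, -0.0701], [0.4788, -0.0759], [0.4947, -0.0817]]
top? [319.9 184.9] [[0.4401, 0.0653], [0.4562, 0.0554], [0.4723, 0.0455], [0.4884, 0.0357]]
top? [412.9 143.1] [[0.42, 0.2696], [0.4368, 0.2534], [0.4535, 0.2371], [0.4703, 0.2208]]
```

Both cameras agree: they differ by a consistent 3 mm or so, and I'll use the mean. I'll turn the tool first so it closes across the rail.

Call:
{"api": "play_rows", "payload": {
  "series": [
    [1, [0, 0, 0], [0, 0, -1]],
    [1, [0, 0, 0], [0, 0, -1]],
    [1, [0, 0, 0], [0, 0, -1]],
    [1, [0, 0, 0], [0, 0, -1]],
    [1, [0, 0, 0], [0, 0, -1]],
    [1, [0, 0, 0], [0, 0, -1]],
    [1, [0, 0, 0], [0, 0, -1]],
    [1, [0, 0, 0], [0, 0, -1]]
  ],
  "force": 30
}}

```text
t: 1.3
tool_pos: [0.1953, -0.5936, 0.2312]
tool_rot: [-2.362, -2.071, -0.0]
contact_force: [-0.2, 0.5, 0.4]
opening: 0.0857
grip_force: 0.0
```

Call:
{"api": "play_rows", "payload": {
  "series": [
    [1, [0, 0, 0], [0, 0, -1]],
    [1, [0, 0, 0], [0, 0, -1]],
    [1, [0, 0, 0], [0, 0, -0.16]],
    [1, [0, 0, 0], [0, 0, 0]]
  ]
}}

```text
t: 1.8
tool_pos: [0.1953, -0.5937, 0.2312]
tool_rot: [-2.032, -2.396, -0.0]
contact_force: [0.4, 0.4, -0.2]
opening: 0.0852
grip_force: 0.0
```

```bash
cat >> h.py <<'E'
def go(x,y,z):
    o=ctrl.get_obs();M=R.from_rotvec(o["tool_rot"]).as_matrix()
    s=M.T@(np.array([x,y,z])-o["tool_pos"])/.05
    print("to",(x,y,z),"shift shares",s.round(2),"yaw of closing",np.degrees(np.arctan2(M[1,1],M[0,1])).round(2),"tilt",M[2].round(4))
E
python3 - <<'E'
from h import *
o=ctrl.get_obs();print(o["t"],o["tool_pos"],o["q"]);go(.453,-.2444,.2);go(.453,-.2444,.03)
E
```

```text
1.8 [ 0.1952754  -0.59365003  0.23121244] [-1.37201699e+00  5.27641595e-02  1.61298581e+00  1.22080635e-06
  1.47600616e+00 -1.53599010e+00]
to (0.453, -0.2444, 0.2) shift shares [6.05 6.23 0.63] yaw of closing 9.39 tilt [ 2.e-04 -0.e+00 -1.e+00]
to (0.453, -0.2444, 0.03) shift shares [6.05 6.23 4.03] yaw of closing 9.39 tilt [ 2.e-04 -0.e+00 -1.e+00]
```

Call:
{"api": "play_rows", "payload": {
  "series": [
    [1, [0.756, 0.779, 0.08], [0, 0, 0]],
    [1, [0.756, 0.779, 0.08], [0, 0, 0]],
    [1, [0.756, 0.779, 0.08], [0, 0, 0]],
    [1, [0.756, 0.779, 0.08], [0, 0, 0]],
    [1, [0.756, 0.779, 0.08], [0, 0, 0]],
    [1, [0.756, 0.779, 0.08], [0, 0, 0]],
    [1, [0.756, 0.779, 0.08], [0, 0, 0]],
    [1, [0.756, 0.779, 0.08], [0, 0, 0]]
  ]
}}

```text
t: 2.8
tool_pos: [0.4537, -0.2425, 0.1995]
tool_rot: [2.031, 2.395, 0.0]
contact_force: [0.4, 0.5, 0.2]
opening: 0.0857
grip_force: 0.0
```

Call:
{"api": "play_rows", "payload": {
  "series": [
    [1, [0, 0, 0], [0, 0, 0]],
    [1, [0, 0, 0], [0, 0, 0]],
    [1, [0, 0, 0], [0, 0, 0]]
  ]
}}

```text
t: 3.18
tool_pos: [0.4523, -0.2452, 0.1995]
tool_rot: [2.033, 2.395, -0.0]
contact_force: [-0.5, -0.5, -0.5]
opening: 0.0853
grip_force: 0.0
```

Run:
```python
from h import *
d,T,o=wristT();print(o["t"],o["tool_pos"]);cv2.imwrite("pics/w1.png",d["color"])
go(.453,-.2444,.2)
im=d["color"].astype(int);g=im.max(2);s=g-im.min(2)
for c in blobs((g>180)&(s<45),300,60000):
    p,D,e=circ(d,c,.075,T);print(np.round(e[0],1),p.round(4),D.round(4))
```

```text
3.175 [ 0.45225678 -0.24516743  0.19948211]
to (0.453, -0.2444, 0.2) shift shares [ 0.01  0.02 -0.01] yaw of closing 9.35 tilt [-3.e-04  1.e-04 -1.e+00]
[316.2 225.1] [ 0.4523 -0.2426] 0.041
[582.6  97. ] [ 0.6021 -0.1345] 0.0976
```

View pics/w1.png

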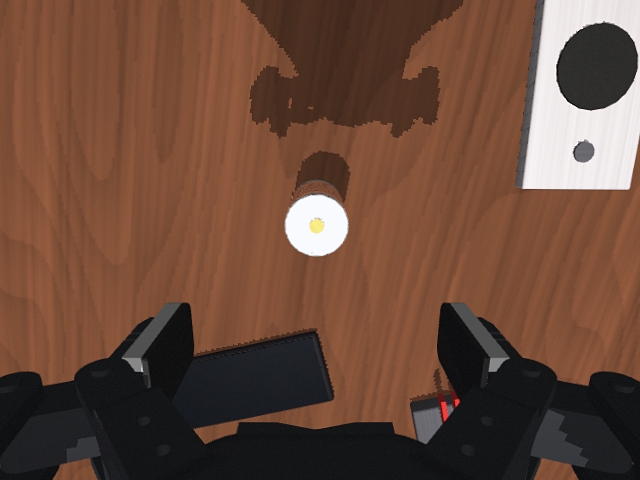

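The wrist view shows the long coil's top at (316,225), between the fingers' line. That is 41 mm across, so it is the right coil, and it agrees with the earlier fix. Next I descend and grip.

Call:
{"api": "play_rows", "payload": {
  "series": [
    [1, [0.03, 0.01, 0.7], [0, 0, 0]],
    [1, [0, 0, 0.7], [0, 0, 0]],
    [1, [0, 0, 0.7], [0, 0, 0]],
    [1, [0, 0, 0.7], [0, 0, 0]],
    [1, [0, 0, 0.39], [0, 0, 0]],
    [1, [0, 0, 0.2], [0, 0, 0]],
    [1, [0, 0, 0], [0, 0, 0]],
    [1, [0, 0, 0], [0, 0, 0]]
  ]
}}

```text
t: 4.22
tool_pos: [0.4537, -0.2433, 0.031]
tool_rot: [2.029, 2.395, 0.0]
contact_force: [-0.6, 0.1, 0.5]
opening: 0.085
grip_force: 0.0
```

Call:
{"api": "play_rows", "payload": {
  "series": [
    [0, [0, 0, 0], [0, 0, 0]],
    [0, [0, 0, 0], [0, 0, 0]],
    [0, [0, 0, 0], [0, 0, 0]],
    [0, [0, 0, 0], [0, 0, 0]],
    [0, [0, 0, 0], [0, 0, 0]],
    [0, [0, 0, 0], [0, 0, 0]],
    [0, [0, 0, 0], [0, 0, 0]],
    [0, [0, 0, 0], [0, 0, 0]]
  ],
  "force": 30
}}

```text
t: 5.22
tool_pos: [0.4534, -0.2427, 0.0304]
tool_rot: [2.029, 2.397, 0.0]
contact_force: [-0.3, 0.3, 5.1]
opening: 0.041
grip_force: 30.6
```

Call:
{"api": "play_rows", "payload": {
  "series": [
    [0, [0, 0, -0.3], [0, 0, 0]],
    [0, [0, 0, -0.8], [0, 0, 0]],
    [0, [0, 0, -0.8], [0, 0, 0]],
    [0, [0, 0, -0.8], [0, 0, 0]],
    [0, [0.2, 0.4, 0], [0, 0, 0]],
    [0, [0.2, 0.4, 0], [0, 0, 0]],
    [0, [0.35, 0.7, 0], [0, 0, 0]],
    [0, [0.35, 0.7, 0], [0, 0, 0]]
  ]
}}

```text
t: 6.22
tool_pos: [0.5528, -0.1694, 0.1649]
tool_rot: [-2.03, -2.397, 0.0]
contact_force: [-0.1, 0.1, -1.5]
opening: 0.0411
grip_force: 30.8
```

Call:
{"api": "play_rows", "payload": {
  "series": [
    [0, [0.35, 0.7, 0], [0, 0, 0]],
    [0, [0.35, 0.7, 0], [0, 0, 0]],
    [0, [0.2, 0.4, 0], [0, 0, 0]],
    [0, [0.12, 0.19, 0], [0, 0, 0]],
    [0, [0, 0, 0], [0, 0, 0]],
    [0, [0, 0, 0], [0, 0, 0]],
    [0, [0, 0, 0], [0, 0, 0]]
  ]
}}

```text
t: 7.1
tool_pos: [0.6416, -0.104, 0.1649]
tool_rot: [-2.031, -2.397, 0.0]
contact_force: [0.7, 0.0, -1.9]
opening: 0.0415
grip_force: 30.8
```

Run:
```python
from h import *
d,T,o=wristT();print(o["t"],o["tool_pos"],o["opening"],o["grip_force"]);cv2.imwrite("pics/w2.png",d["color"])
go(.629,-.02,.049)
im=d["color"].astype(int);g=im.max(2);s=g-im.min(2)
for c in blobs(g<70,1000,60000):
    p,D,e=circ(d,c,.018,T);print(np.round(e[0],1),p.round(4),D.round(4))
```

```text
7.1 [ 0.64162135 -0.10404114  0.16487322] 0.04148005962127984 30.829614400863647
to (0.629, -0.02, 0.049) shift shares [1.7  0.02 2.32] yaw of closing 9.44 tilt [-1.e-04 -1.e-04 -1.e+00]
[311.6 487. ] [ 0.6783 -0.342 ] 0.2552
[314.5 221.6] [ 0.6411 -0.1044] 0.0539
[316.6  93.1] [ 0.628  -0.0181] 0.0599
```

View pics/w2.png

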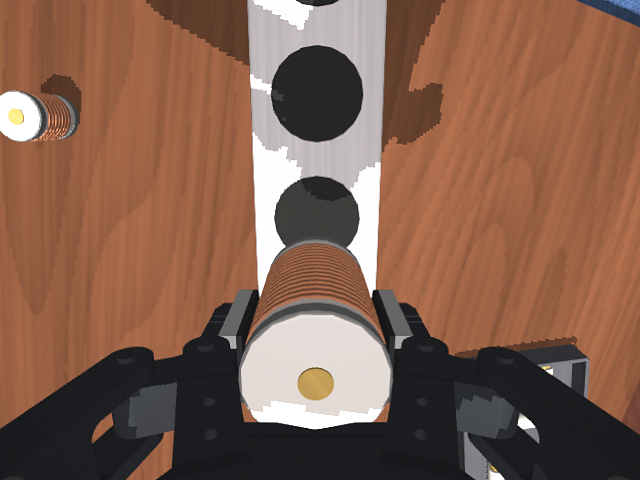

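The long coil is held upright, with its top dot at (316,383). Pad 3 is seen at (317,93). I'll measure the coil's offset from the tool.

```bash
cat >> h.py <<'E'
def held(h,zg,mark=(260,330,380,420)):
    """held coil's top dot -> xy offset from TCP (tool x,y) ; h height, zg TCP z at grasp"""
    d,T,o=wristT();im=d["color"].astype(int);m=np.zeros((480,640),bool);m[300:460,280:360]=1
    m&=(im[...,2]-im[...,0]>80)&(im.max(2)>130)
    c=[c for c in blobs(m,120,3000)]
    for k in c:
        e=cv2.fitEllipse(k);p=cast(d,[e[0]],o["tool_pos"][2]-zg+h,T)[0]
        M=R.from_rotvec(o["tool_rot"]).as_matrix()
        print("dot",np.round(e[0],1),np.round(e[1],1),p.round(4),"offset tool",(M.T@(p-o["tool_pos"]))[:2].round(4))
E
python3 -c "
from h import *
held(.075,.0304)"
```

```text
dot [315.2 383.9] [30.2 35.1] [ 0.6415 -0.1044  0.2095] offset tool [-0.0003 -0.0003]
```

Call:
{"api": "play_rows", "payload": {
  "series": [
    [0, [0.4, 0.02, 0], [0, 0, 0]],
    [0, [0.6, 0, 0], [0, 0, 0]],
    [0, [0.5, 0, 0], [0, 0, 0]],
    [0, [0.23, 0, 0], [0, 0, 0]],
    [0, [0, 0, 0.7], [0, 0, 0]],
    [0, [0, 0, 0.7], [0, 0, 0]],
    [0, [0, 0, 0.5], [0, 0, 0]],
    [0, [0, 0, 0.28], [0, 0, 0]]
  ]
}}

```text
t: 8.2
tool_pos: [0.628, -0.0177, 0.054]
tool_rot: [-2.029, -2.396, 0.002]
contact_force: [0.8, 0.2, -0.9]
opening: 0.0415
grip_force: 30.8
```

Call:
{"api": "play_rows", "payload": {
  "series": [
    [0, [0, 0, 0], [0, 0, 0]],
    [0, [0, 0, 0], [0, 0, 0]],
    [0, [0, 0, 0], [0, 0, 0]]
  ]
}}

```text
t: 8.57
tool_pos: [0.63, -0.0181, 0.0575]
tool_rot: [2.029, 2.396, 0.002]
contact_force: [0.1, 0.4, -1.4]
opening: 0.0411
grip_force: 30.8
```

```bash
python3 -c "
from h import *
go(.6283,-.0187,.0486)"
```

```text
to (0.6283, -0.0187, 0.0486) shift shares [-0.01 -0.04  0.18] yaw of closing 9.49 tilt [-9.0e-04  2.6e-03 -1.0e+00]
```

Call:
{"api": "play_rows", "payload": {
  "series": [
    [0, [0, -0.03, 0.08], [0, 0, 0]],
    [0, [0, 0, 0.03], [0, 0, 0]],
    [0, [0, 0, 0], [0, 0, 0]],
    [0, [0, 0, 0], [0, 0, 0]]
  ]
}}

```text
t: 9.07
tool_pos: [0.6274, -0.0182, 0.0503]
tool_rot: [-2.03, -2.397, 0.0]
contact_force: [0.1, 0.4, -1.6]
opening: 0.0415
grip_force: 30.8
```

```bash
python3 -c "
from h import *
go(.6283,-.0187,.0486);print(ctrl.get_obs()['contact_force'])"
```

```text
to (0.6283, -0.0187, 0.0486) shift shares [-0.01  0.02  0.03] yaw of closing 9.49 tilt [-0.e+00 -1.e-04 -1.e+00]
[ 0.07566044  0.39058677 -1.55489312]
```

Call:
{"api": "play_rows", "payload": {
  "series": [
    [0, [0, 0.01, 0.02], [0, 0, 0]],
    [0, [0, 0, 0.02], [0, 0, 0]],
    [0, [0, 0, 0], [0, 0, 0]],
    [0, [0, 0, 0], [0, 0, 0]]
  ]
}}

```text
t: 9.57
tool_pos: [0.6281, -0.0181, 0.0485]
tool_rot: [2.03, 2.397, 0.0]
contact_force: [-0.4, -1.2, -0.6]
opening: 0.0414
grip_force: 30.9
```

Call:
{"api": "play_rows", "payload": {
  "series": [
    [0.6, [0, 0, 0], [0, 0, 0]],
    [0.75, [0, 0, 0], [0, 0, 0]],
    [0.85, [0, 0, 0], [0, 0, 0]],
    [0.85, [0, 0, 0], [0, 0, 0]],
    [0.85, [0, 0, -0.4], [0, 0, 0]],
    [0.85, [0, 0, -0.8], [0, 0, 0]],
    [0.85, [0, 0, -0.9], [0, 0, 0]],
    [1, [0, 0, -0.5], [0, 0, 0]]
  ]
}}

```text
t: 10.58
tool_pos: [0.6295, -0.0183, 0.1836]
tool_rot: [2.027, 2.394, 0.005]
contact_force: [0.3, -0.1, -1.1]
opening: 0.085
grip_force: 0.0
```

Call:
{"api": "play_rows", "payload": {
  "series": [
    [1, [0, -0.5, 0], [0, 0, 0]],
    [1, [0, -0.8, 0], [0, 0, 0]],
    [1, [0, -0.8, 0], [0, 0, 0]],
    [1, [0, -0.8, 0], [0, 0, 0]],
    [1, [0, 0, 0], [0, 0, 0]],
    [1, [0, 0, 0], [0, 0, 0]],
    [1, [0, 0, 0], [0, 0, 0]]
  ]
}}

```text
t: 11.45
tool_pos: [0.4859, -0.042, 0.1792]
tool_rot: [2.029, 2.397, 0.001]
contact_force: [0.1, 0.1, -0.2]
opening: 0.0853
grip_force: 0.0
```

```bash
cat >> h.py <<'E'
def tops(h,z0=0):
    d,T,o=wristT();im=d["color"].astype(int);g=im.max(2);s=g-im.min(2)
    for c in blobs((g>170)&(s<45),300,12000):
        p,D,e=circ(d,c,h+z0,T);print("top",np.round(e[0],1),p.round(4),D.round(4))
    return d,T,o
E
python3 - <<'E'
from h import *
d,T,o=tops(.06);print(o["tool_pos"]);cv2.imwrite("pics/w3.png",d["color"]);go(.4553,.0565,.02);go(.4553,.0565,.18)
t=imaging.get_image("top");cv2.imwrite("pics/t3.png",t["color"])
E
```

```text
top [253.7 243.1] [ 0.4475 -0.0569] 0.0275
top [291.3  59.8] [0.4547 0.058 ] 0.0342
[ 0.48593232 -0.04201983  0.17918827]
to (0.4553, 0.0565, 0.02) shift shares [ 2.04 -0.28  3.18] yaw of closing 9.51 tilt [-2.e-04  7.e-04 -1.e+00]
to (0.4553, 0.0565, 0.18) shift shares [ 2.04 -0.28 -0.02] yaw of closing 9.51 tilt [-2.e-04  7.e-04 -1.e+00]
```

View pics/w3.png

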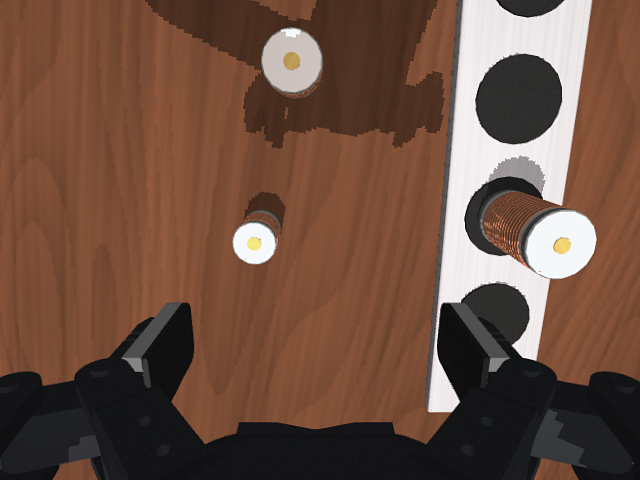

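The long coil stands on pad 3 (top at (560,244)). The medium coil is at (291,60) and the short one at (254,243). Medium is next.

Call:
{"api": "play_rows", "payload": {
  "series": [
    [1, [0.4, -0.06, 0], [0, 0, 0]],
    [1, [0.7, -0.1, 0], [0, 0, 0]],
    [1, [0.6, -0.08, 0], [0, 0, 0]],
    [1, [0.37, -0.05, 0], [0, 0, 0]],
    [1, [0, 0, 0.6], [0, 0, 0]],
    [1, [0, 0, 0.8], [0, 0, 0]],
    [1, [0, 0, 0], [0, 0, 0]],
    [1, [0, 0, 0], [0, 0, 0]]
  ]
}}

```text
t: 12.55
tool_pos: [0.4541, 0.0581, 0.1095]
tool_rot: [2.029, 2.397, 0.001]
contact_force: [0.7, -0.2, 1.2]
opening: 0.0854
grip_force: 0.0
```

```bash
python3 -c "
from h import *
go(.4548,.0572,.02)"
```

```text
to (0.4548, 0.0572, 0.02) shift shares [-0.02  0.01  1.79] yaw of closing 9.51 tilt [-1.0e-04  1.2e-03 -1.0e+00]
```

Call:
{"api": "play_rows", "payload": {
  "series": [
    [1, [-0.02, 0.01, 0.6], [0, 0, 0]],
    [1, [0, 0, 0.6], [0, 0, 0]],
    [1, [0, 0, 0.4], [0, 0, 0]],
    [1, [0, 0, 0.18], [0, 0, 0]],
    [1, [0, 0, 0], [0, 0, 0]]
  ]
}}

```text
t: 13.18
tool_pos: [0.455, 0.0568, 0.0203]
tool_rot: [2.03, 2.397, 0.001]
contact_force: [-0.7, 0.3, 0.7]
opening: 0.0856
grip_force: 0.0
```

Call:
{"api": "play_rows", "payload": {
  "series": [
    [0, [0, 0, 0], [0, 0, 0]],
    [0, [0, 0, 0], [0, 0, 0]],
    [0, [0, 0, 0], [0, 0, 0]],
    [0, [0, 0, 0], [0, 0, 0]],
    [0, [0, 0, 0], [0, 0, 0]],
    [0, [0, 0, 0], [0, 0, 0]],
    [0, [0, 0, 0], [0, 0, 0]],
    [0, [0, 0, 0], [0, 0, 0]]
  ],
  "force": 30
}}

```text
t: 14.18
tool_pos: [0.4548, 0.0568, 0.0201]
tool_rot: [2.03, 2.397, 0.001]
contact_force: [-0.8, 1.3, 5.4]
opening: 0.035
grip_force: 29.9
```

Call:
{"api": "play_rows", "payload": {
  "series": [
    [0, [0, 0, -0.3], [0, 0, 0]],
    [0, [0, 0, -0.8], [0, 0, 0]],
    [0, [0, 0, -0.8], [0, 0, 0]],
    [0, [0, 0, -0.8], [0, 0, 0]],
    [0, [-0.03, 0.4, 0], [0, 0, 0]],
    [0, [-0.09, 0.7, 0], [0, 0, 0]],
    [0, [-0.09, 0.7, 0], [0, 0, 0]],
    [0, [-0.09, 0.7, 0], [0, 0, 0]]
  ]
}}

```text
t: 15.18
tool_pos: [0.5807, 0.0627, 0.1545]
tool_rot: [-2.03, -2.398, 0.0]
contact_force: [-0.8, -0.6, -0.3]
opening: 0.0352
grip_force: 30.3
```

Call:
{"api": "play_rows", "payload": {
  "series": [
    [0, [-0.05, 0.45, 0], [0, 0, 0]],
    [0, [0, 0.22, 0], [0, 0, 0]],
    [0, [0, 0, 0], [0, 0, 0]],
    [0, [0, 0, 0], [0, 0, 0]],
    [0, [0, 0, 0], [0, 0, 0]]
  ]
}}

```text
t: 15.8
tool_pos: [0.6127, 0.0657, 0.1544]
tool_rot: [-2.03, -2.397, 0.0]
contact_force: [-0.1, -0.6, -1.0]
opening: 0.0353
grip_force: 30.3
```

Run:
```python
from h import *
held(.06,.0201)
d,T,o=wristT();print(o["tool_pos"]);cv2.imwrite("pics/w4.png",d["color"])
im=d["color"].astype(int);g=im.max(2)
for c in blobs(g<90,1000,60000):
    p,D,e=circ(d,c,.018,T);print(np.round(e[0],1),p.round(4),D.round(4))
go(.614,.0655,.0385)
```

```text
dot [315.2 369.5] [29.2 33.3] [0.6122 0.0667 0.1943] offset tool [ 0.0011 -0.0003]
[0.61285672 0.06567492 0.15442851]
[315.1 241.1] [0.6146 0.054 ] 0.0568
[317.5  95.4] [0.6    0.1497] 0.0602
[574.6 107.8] [0.7666 0.1713] 0.0349
[414.3  68.9] [0.6575 0.1758] 0.0553
[385.4 225.2] [0.6608 0.0733] 0.0682
to (0.614, 0.0655, 0.0385) shift shares [-0.01  0.02  2.32] yaw of closing 9.49 tilt [-0.  0. -1.]
```

View pics/w4.png

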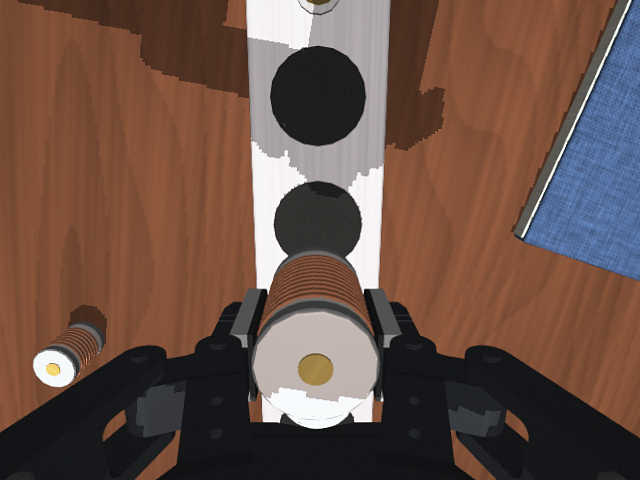

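The medium coil is held upright over pad 2, with its dot at (315,370). Pad 1 is at (317,95). I'll lower it.

Call:
{"api": "play_rows", "payload": {
  "series": [
    [0, [-0.02, 0.02, 0.4], [0, 0, 0]],
    [0, [0, 0, 0.7], [0, 0, 0]],
    [0, [0, 0, 0.6], [0, 0, 0]],
    [0, [0, 0, 0.4], [0, 0, 0]],
    [0, [0, 0, 0.13], [0, 0, 0]],
    [0, [0, 0, 0], [0, 0, 0]],
    [0, [0, 0, 0], [0, 0, 0]],
    [0, [0, 0, 0], [0, 0, 0]]
  ]
}}

```text
t: 16.9
tool_pos: [0.6155, 0.0649, 0.0442]
tool_rot: [2.029, 2.396, 0.002]
contact_force: [-0.3, 0.4, -0.4]
opening: 0.0357
grip_force: 30.3
```

```bash
python3 -c "
from h import *
go(.6142,.0649,.0383)"
```

```text
to (0.6142, 0.0649, 0.0383) shift shares [ 0.01 -0.03  0.12] yaw of closing 9.49 tilt [-4.0e-04  2.3e-03 -1.0e+00]
```

Call:
{"api": "play_rows", "payload": {
  "series": [
    [0, [0, -0.01, 0.05], [0, 0, 0]],
    [0, [0, 0, 0.02], [0, 0, 0]],
    [0, [0, 0, 0.01], [0, 0, 0]],
    [0, [0, 0, 0], [0, 0, 0]],
    [0, [0, 0, 0], [0, 0, 0]]
  ]
}}

```text
t: 17.52
tool_pos: [0.6141, 0.0648, 0.0388]
tool_rot: [-2.03, -2.398, 0.0]
contact_force: [-0.3, 0.4, -0.9]
opening: 0.0352
grip_force: 30.3
```

```bash
python3 -c "
from h import *
go(.6142,.0649,.0383)"
```

```text
to (0.6142, 0.0649, 0.0383) shift shares [0.   0.   0.01] yaw of closing 9.49 tilt [ 0. -0. -1.]
```

Call:
{"api": "play_rows", "payload": {
  "series": [
    [0, [0, 0, 0.01], [0, 0, 0]],
    [0, [0, 0, 0], [0, 0, 0]],
    [0.55, [0, 0, 0], [0, 0, 0]],
    [0.7, [0, 0, 0], [0, 0, 0]],
    [0.85, [0, 0, 0], [0, 0, 0]],
    [0.85, [0, 0, 0], [0, 0, 0]],
    [0.85, [0, 0, -0.4], [0, 0, 0]],
    [0.85, [0, 0, -0.9], [0, 0, 0]]
  ]
}}

```text
t: 18.52
tool_pos: [0.6123, 0.0648, 0.1025]
tool_rot: [-2.028, -2.395, 0.005]
contact_force: [0.8, -0.1, -0.5]
opening: 0.0728
grip_force: 0.0
```

Call:
{"api": "play_rows", "payload": {
  "series": [
    [1, [0, 0, -0.9], [0, 0, 0]],
    [1, [0, -0.6, -0.4], [0, 0, 0]],
    [1, [-0.4, -0.85, 0], [0, 0, 0]],
    [1, [-0.4, -0.85, 0], [0, 0, 0]],
    [1, [-0.4, -0.85, 0], [0, 0, 0]],
    [1, [-0.5, -0.58, 0], [0, 0, 0]],
    [1, [-0.23, 0, 0], [0, 0, 0]],
    [1, [0, 0, 0], [0, 0, 0]]
  ]
}}

```text
t: 19.52
tool_pos: [0.4468, -0.0617, 0.1696]
tool_rot: [2.03, 2.395, 0.002]
contact_force: [-0.0, 0.2, -0.4]
opening: 0.0852
grip_force: 0.0
```

Call:
{"api": "play_rows", "payload": {
  "series": [
    [1, [0, 0, 0], [0, 0, 0]],
    [1, [0, 0, 0], [0, 0, 0]]
  ]
}}

```text
t: 19.77
tool_pos: [0.4465, -0.0605, 0.1684]
tool_rot: [-2.028, -2.399, -0.0]
contact_force: [-0.1, -0.0, -1.0]
opening: 0.0854
grip_force: 0.0
```

Run:
```python
from h import *
d,T,o=tops(.045);print(o["tool_pos"]);go(.4465,-.061,.014)
```

```text
top [314.2 230.7] [ 0.4458 -0.0616] 0.0292
top [649.9 229.8] [ 0.6701 -0.0227] 0.0287
top [650.8  73.9] [0.6336 0.0718] 0.0141
[ 0.44645116 -0.06054856  0.16835742]
to (0.4465, -0.061, 0.014) shift shares [-0.01  0.    3.08] yaw of closing 9.56 tilt [ 3.e-04 -3.e-04 -1.e+00]
```

Call:
{"api": "play_rows", "payload": {
  "series": [
    [1, [-0.02, -0.01, 0.5], [0, 0, 0]],
    [1, [0, 0, 0.8], [0, 0, 0]],
    [1, [0, 0, 0.8], [0, 0, 0]],
    [1, [0, 0, 0.6], [0, 0, 0]],
    [1, [0, 0, 0.3], [0, 0, 0]],
    [1, [0, 0, 0], [0, 0, 0]],
    [1, [0, 0, 0], [0, 0, 0]],
    [1, [0, 0, 0], [0, 0, 0]]
  ]
}}

```text
t: 20.82
tool_pos: [0.4469, -0.0626, 0.0198]
tool_rot: [2.028, 2.396, 0.002]
contact_force: [-0.2, 0.3, -0.0]
opening: 0.0855
grip_force: 0.0
```

Call:
{"api": "play_rows", "payload": {
  "series": [
    [0, [0, 0, 0.03], [0, 0, 0]],
    [0, [0, 0, 0], [0, 0, 0]],
    [0, [0, 0, 0], [0, 0, 0]],
    [0, [0, 0, 0], [0, 0, 0]],
    [0, [0, 0, 0], [0, 0, 0]],
    [0, [0, 0, 0], [0, 0, 0]],
    [0, [0, 0, 0], [0, 0, 0]],
    [0, [0, 0, 0], [0, 0, 0]]
  ],
  "force": 30
}}

```text
t: 21.82
tool_pos: [0.4459, -0.0623, 0.017]
tool_rot: [2.03, 2.397, 0.0]
contact_force: [0.1, 0.8, 3.2]
opening: 0.0294
grip_force: 29.6
```

Call:
{"api": "play_rows", "payload": {
  "series": [
    [0, [0, 0, -0.3], [0, 0, 0]],
    [0, [0, 0, -0.8], [0, 0, 0]],
    [0, [0, 0, -0.8], [0, 0, 0]],
    [0, [0, 0, -0.8], [0, 0, 0]],
    [0, [0.4, 0.4, 0], [0, 0, 0]],
    [0, [0.6, 0.6, 0], [0, 0, 0]],
    [0, [0.6, 0.6, 0], [0, 0, 0]],
    [0, [0.6, 0.6, 0], [0, 0, 0]]
  ]
}}

```text
t: 22.82
tool_pos: [0.5366, 0.0656, 0.1525]
tool_rot: [2.03, 2.397, 0.0]
contact_force: [0.2, -0.2, -0.3]
opening: 0.0287
grip_force: 29.8
```

Call:
{"api": "play_rows", "payload": {
  "series": [
    [0, [0.6, 0.6, 0], [0, 0, 0]],
    [0, [0.5, 0.5, 0], [0, 0, 0]],
    [0, [0.37, 0.43, 0], [0, 0, 0]],
    [0, [0, 0, 0], [0, 0, 0]],
    [0, [0, 0, 0], [0, 0, 0]],
    [0, [0, 0, 0], [0, 0, 0]]
  ]
}}

```text
t: 23.58
tool_pos: [0.5989, 0.1488, 0.1519]
tool_rot: [-2.031, -2.397, 0.001]
contact_force: [-0.5, 0.4, 0.2]
opening: 0.0292
grip_force: 29.9
```

Run:
```python
from h import *
held(.045,.017);go(.6001,.1495,.0353);print(ctrl.get_obs()["tool_pos"])
d=imaging.get_image("wrist");cv2.imwrite("pics/w5.png",d["color"])
```

```text
dot [315.1 349.8] [27.4 30.5] [0.5985 0.149  0.1799] offset tool [ 0.0003 -0.0003]
to (0.6001, 0.1495, 0.0353) shift shares [0.01 0.03 2.33] yaw of closing 9.44 tilt [-1.e-04 -2.e-04 -1.e+00]
[0.59895409 0.14880926 0.15192832]
```

View pics/w5.png

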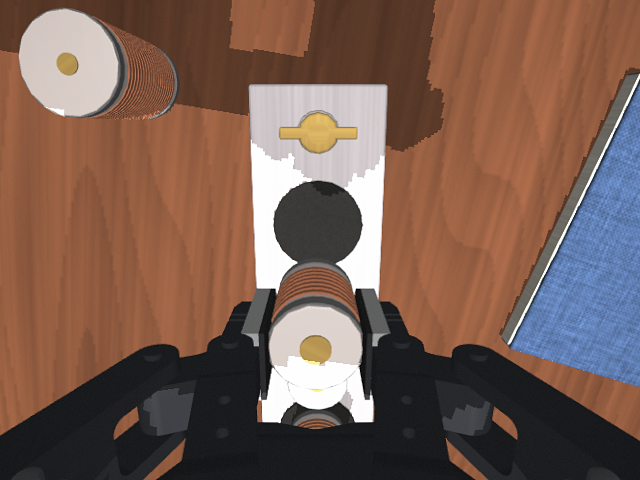

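The short coil is over pad 1, next to the post at (318,131), with its dot at (315,350). I'll lower it.

Call:
{"api": "play_rows", "payload": {
  "series": [
    [0, [0.01, 0.03, 0.4], [0, 0, 0]],
    [0, [0, 0, 0.7], [0, 0, 0]],
    [0, [0, 0, 0.6], [0, 0, 0]],
    [0, [0, 0, 0.4], [0, 0, 0]],
    [0, [0, 0, 0.15], [0, 0, 0]],
    [0, [0, 0, 0.05], [0, 0, 0]],
    [0, [0, 0, 0], [0, 0, 0]],
    [0, [0, 0, 0], [0, 0, 0]]
  ]
}}

```text
t: 24.68
tool_pos: [0.6017, 0.1504, 0.0381]
tool_rot: [2.029, 2.396, 0.003]
contact_force: [-0.5, 0.0, -0.8]
opening: 0.0289
grip_force: 29.9
```

Call:
{"api": "play_rows", "payload": {
  "series": [
    [0, [0, 0, 0], [0, 0, 0]],
    [0, [0, 0, 0], [0, 0, 0]]
  ]
}}

```text
t: 24.92
tool_pos: [0.601, 0.1503, 0.0372]
tool_rot: [2.03, 2.397, 0.001]
contact_force: [-0.2, -0.2, -0.5]
opening: 0.0292
grip_force: 29.9
```

```bash
python3 -c "
from h import *
go(.6001,.1495,.0352)"
```

```text
to (0.6001, 0.1495, 0.0352) shift shares [-0.01 -0.02  0.04] yaw of closing 9.49 tilt [-1.e-04  7.e-04 -1.e+00]
```

Call:
{"api": "play_rows", "payload": {
  "series": [
    [0, [0, -0.01, 0.02], [0, 0, 0]],
    [0, [0, 0, 0], [0, 0, 0]],
    [0.5, [0, 0, 0], [0, 0, 0]],
    [0.7, [0, 0, 0], [0, 0, 0]],
    [0.85, [0, 0, 0], [0, 0, 0]],
    [0.85, [0, 0, 0], [0, 0, 0]],
    [0.85, [0, 0, -0.4], [0, 0, 0]],
    [0.85, [0, 0, -0.9], [0, 0, 0]]
  ]
}}

```text
t: 25.92
tool_pos: [0.5986, 0.1499, 0.1]
tool_rot: [-2.028, -2.395, 0.005]
contact_force: [0.8, 0.2, -0.3]
opening: 0.0723
grip_force: 0.0
```

Call:
{"api": "play_rows", "payload": {
  "series": [
    [1, [0, 0, -0.9], [0, 0, 0]],
    [1, [0, 0, -0.8], [0, 0, 0]],
    [1, [0.4, -0.5, -0.2], [0, 0, 0]],
    [1, [0.6, -0.7, 0], [0, 0, 0]],
    [1, [0.6, -0.7, 0], [0, 0, 0]],
    [1, [0.29, -0.46, 0], [0, 0, 0]],
    [1, [0, 0, 0], [0, 0, 0]],
    [1, [0, 0, 0], [0, 0, 0]]
  ]
}}

```text
t: 26.92
tool_pos: [0.4692, 0.2238, 0.197]
tool_rot: [2.029, 2.396, 0.003]
contact_force: [-0.1, 0.8, -0.2]
opening: 0.0853
grip_force: 0.0
```

Call:
{"api": "play_rows", "payload": {
  "series": [
    [1, [0, 0, 0], [0, 0, 0]],
    [1, [0, 0, 0], [0, 0, 0]]
  ]
}}

```text
t: 27.18
tool_pos: [0.469, 0.2235, 0.1958]
tool_rot: [-2.031, -2.396, 0.0]
contact_force: [-1.0, 0.9, 0.3]
opening: 0.0856
grip_force: 0.0
```

Run:
```python
from h import *
d,T,o=tops(.09);print(o["tool_pos"]);go(.4685,.2235,.036)
```

```text
top [315.3 234.1] [0.4687 0.2248] 0.0469
top [618.1  14. ] [0.6134 0.3774] 0.0197
[0.4689788  0.22347984 0.19579981]
to (0.4685, 0.2235, 0.036) shift shares [ 0.   -0.01  3.19] yaw of closing 9.44 tilt [-1.e-04 -3.e-04 -1.e+00]
```

Call:
{"api": "play_rows", "payload": {
  "series": [
    [1, [0.02, -0.01, 0.5], [0, 0, 0]],
    [1, [0, 0, 0.8], [0, 0, 0]],
    [1, [0, 0, 0.8], [0, 0, 0]],
    [1, [0, 0, 0.6], [0, 0, 0]],
    [1, [0, 0, 0.35], [0, 0, 0]],
    [1, [0, 0, 0.1], [0, 0, 0]],
    [1, [0, 0, 0], [0, 0, 0]],
    [1, [0, 0, 0], [0, 0, 0]]
  ]
}}

```text
t: 28.22
tool_pos: [0.4688, 0.2252, 0.0398]
tool_rot: [2.029, 2.396, 0.003]
contact_force: [-0.8, 0.6, 0.1]
opening: 0.0856
grip_force: 0.0
```

Call:
{"api": "play_rows", "payload": {
  "series": [
    [0, [0, 0, 0], [0, 0, 0]],
    [0, [0, 0, 0], [0, 0, 0]],
    [0, [0, 0, 0], [0, 0, 0]],
    [0, [0, 0, 0], [0, 0, 0]],
    [0, [0, 0, 0], [0, 0, 0]],
    [0, [0, 0, 0], [0, 0, 0]],
    [0, [0, 0, 0], [0, 0, 0]],
    [0, [0, 0, 0], [0, 0, 0]]
  ],
  "force": 35
}}

```text
t: 29.22
tool_pos: [0.4681, 0.225, 0.039]
tool_rot: [2.03, 2.397, 0.001]
contact_force: [-0.8, -0.7, 5.5]
opening: 0.0475
grip_force: 35.9
```

Call:
{"api": "play_rows", "payload": {
  "series": [
    [0, [0, 0, -0.3], [0, 0, 0]],
    [0, [0, 0, -0.7], [0, 0, 0]],
    [0, [0, 0, -0.8], [0, 0, 0]],
    [0, [0, 0, -0.8], [0, 0, 0]],
    [0, [0, 0, -0.4], [0, 0, 0]],
    [0, [-0.4, 0, 0], [0, 0, 0]],
    [0, [-0.7, 0.1, 0], [0, 0, 0]],
    [0, [-0.8, 0.2, 0], [0, 0, 0]]
  ]
}}

```text
t: 30.22
tool_pos: [0.4974, 0.1329, 0.1871]
tool_rot: [-2.028, -2.398, 0.002]
contact_force: [0.9, 0.1, -1.9]
opening: 0.0472
grip_force: 36.7
```

Call:
{"api": "play_rows", "payload": {
  "series": [
    [0, [-0.8, 0.3, 0], [0, 0, 0]],
    [0, [-0.8, 0.3, 0], [0, 0, 0]],
    [0, [-0.8, 0.3, 0], [0, 0, 0]],
    [0, [-0.8, 0.3, 0], [0, 0, 0]],
    [0, [-0.8, 0.3, 0], [0, 0, 0]],
    [0, [-0.7, 0.3, 0], [0, 0, 0]],
    [0, [-0.41, 0.26, 0], [0, 0, 0]],
    [0, [0, 0, 0], [0, 0, 0]]
  ]
}}

```text
t: 31.22
tool_pos: [0.6416, -0.1025, 0.1867]
tool_rot: [-2.031, -2.394, 0.002]
contact_force: [0.4, 0.5, -1.9]
opening: 0.0473
grip_force: 36.8
```

Call:
{"api": "play_rows", "payload": {
  "series": [
    [0, [0, 0, 0], [0, 0, 0]],
    [0, [0, 0, 0], [0, 0, 0]],
    [0, [0, 0, 0], [0, 0, 0]]
  ]
}}

```text
t: 31.6
tool_pos: [0.6415, -0.1007, 0.1884]
tool_rot: [-2.029, -2.398, -0.0]
contact_force: [0.1, 0.4, -1.9]
opening: 0.0477
grip_force: 36.8
```

Run:
```python
from h import *
held(.09,.039);go(.642,-.1015,.0572);print(ctrl.get_obs()["tool_pos"])
d=imaging.get_image("wrist");cv2.imwrite("pics/w6.png",d["color"])
```

```text
dot [314.7 400.9] [31.6 37.2] [ 0.6413 -0.1016  0.2394] offset tool [-0.0009 -0.0004]
to (0.642, -0.1015, 0.0572) shift shares [-0.01  0.    2.63] yaw of closing 9.53 tilt [-1.e-04  2.e-04 -1.e+00]
[ 0.6416446  -0.10084995  0.18849706]
```

View pics/w6.png

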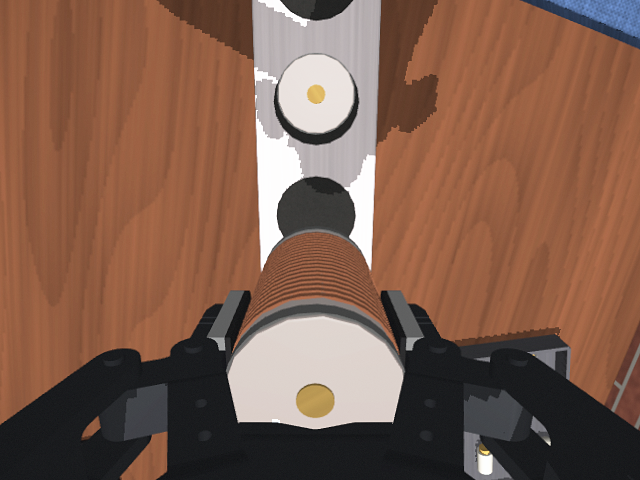

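The tallest coil (dot at (315,401)) hangs over pad 4. The long one stands on pad 3 (dot at (316,94)). I'll lower it.

Call:
{"api": "play_rows", "payload": {
  "series": [
    [0, [0, 0.01, 0.4], [0, 0, 0]],
    [0, [0, 0, 0.7], [0, 0, 0]],
    [0, [0, 0, 0.7], [0, 0, 0]],
    [0, [0, 0, 0.5], [0, 0, 0]],
    [0, [0, 0, 0.2], [0, 0, 0]],
    [0, [0, 0, 0.04], [0, 0, 0]],
    [0, [0, 0, 0], [0, 0, 0]],
    [0, [0, 0, 0], [0, 0, 0]]
  ]
}}

```text
t: 32.7
tool_pos: [0.6434, -0.1016, 0.0629]
tool_rot: [2.029, 2.396, 0.002]
contact_force: [0.1, 1.0, -2.1]
opening: 0.0471
grip_force: 36.8
```

Call:
{"api": "play_rows", "payload": {
  "series": [
    [0, [0, 0, 0], [0, 0, 0]],
    [0, [0, 0, 0], [0, 0, 0]]
  ]
}}

```text
t: 32.95
tool_pos: [0.6426, -0.1014, 0.0618]
tool_rot: [2.03, 2.397, 0.001]
contact_force: [0.0, -0.2, -2.8]
opening: 0.0473
grip_force: 36.8
```

```bash
python3 -c "
from h import *
go(.642,-.101,.0572)"
```

```text
to (0.642, -0.101, 0.0572) shift shares [ 0.01 -0.01  0.09] yaw of closing 9.49 tilt [-3.e-04  7.e-04 -1.e+00]
```

Call:
{"api": "play_rows", "payload": {
  "series": [
    [0, [0.01, 0, 0.05], [0, 0, 0]],
    [0, [0, 0, 0.02], [0, 0, 0]],
    [0, [0, 0, 0], [0, 0, 0]],
    [0, [0, 0, 0], [0, 0, 0]],
    [0, [0, 0, 0], [0, 0, 0]],
    [0, [0, 0, 0], [0, 0, 0]]
  ]
}}

```text
t: 33.7
tool_pos: [0.6423, -0.1009, 0.0579]
tool_rot: [2.03, 2.397, 0.0]
contact_force: [-0.7, 0.0, -2.1]
opening: 0.0472
grip_force: 36.8
```

Next I take the last 0.7 mm down, release, lift, and retreat towards the robot for a final look.

Call:
{"api": "play_rows", "payload": {
  "series": [
    [0, [0, 0, 0.015], [0, 0, 0]],
    [0, [0, 0, 0], [0, 0, 0]],
    [0.7, [0, 0, 0], [0, 0, 0]],
    [0.8, [0, 0, 0], [0, 0, 0]],
    [0.9, [0, 0, 0], [0, 0, 0]],
    [0.9, [0, 0, 0], [0, 0, 0]],
    [0.9, [0, 0, -0.4], [0, 0, 0]],
    [0.9, [0, 0, -0.9], [0, 0, 0]]
  ]
}}

```text
t: 34.7
tool_pos: [0.6406, -0.1004, 0.1211]
tool_rot: [-2.027, -2.394, 0.003]
contact_force: [0.7, -0.0, -0.6]
opening: 0.0768
grip_force: 0.0
```

Call:
{"api": "play_rows", "payload": {
  "series": [
    [0.9, [0, 0, -0.9], [0, 0, 0]],
    [0.9, [0, 0, -0.9], [0, 0, 0]],
    [0.9, [0, -0.6, 0], [0, 0, 0]],
    [0.9, [0, -0.9, 0], [0, 0, 0]],
    [0.9, [0, -0.9, 0], [0, 0, 0]],
    [0.9, [0, -0.9, 0], [0, 0, 0]],
    [0.9, [0, -0.9, 0], [0, 0, 0]],
    [0.9, [0, 0, 0], [0, 0, 0]]
  ]
}}

```text
t: 35.7
tool_pos: [0.4336, -0.1358, 0.2133]
tool_rot: [2.031, 2.394, 0.001]
contact_force: [0.5, 0.8, 0.6]
opening: 0.0768
grip_force: 0.0
```

Call:
{"api": "play_rows", "payload": {
  "series": [
    [0.9, [-0.8, 0, 0], [0, 0, 0]],
    [0.9, [-0.9, 0, 0], [0, 0, 0]],
    [0.9, [-0.9, 0, 0], [0, 0, 0]],
    [0.9, [-0.9, 0, 0], [0, 0, 0]],
    [0.9, [0, 0, 0], [0, 0, 0]],
    [0.9, [0, 0, 0], [0, 0, 0]]
  ]
}}

```text
t: 36.45
tool_pos: [0.4646, -0.3079, 0.2126]
tool_rot: [2.03, 2.398, 0.001]
contact_force: [0.2, -0.1, -0.2]
opening: 0.0767
grip_force: 0.0
```

Run:
```python
from h import *
d=imaging.get_image("top");cv2.imwrite("pics/t9.png",d["color"]);im=d["color"].astype(int)
s=imaging.get_image("scene");cv2.imwrite("pics/s9.png",s["color"])
print(ctrl.get_obs()["t"],ctrl.get_obs()["contact_force"])
P=np.array([[.5996,.1488],[.6136,.0651],[.6275,-.0186],[.6415,-.1021]])
for c in blobs((im[...,2]-im[...,0]>80)&(im.max(2)>190),5,400):
    (u,v),_,_=cv2.minAreaRect(c)
    if not(160<v<260 and 205<u<420): continue
    for h,p in zip((.045,.06,.075,.09),P):
        q=cast(d,[(u,v)],h+.018)[0,:2]
        if np.hypot(*(q-p))<.03: print(round(u),round(v),"h",h,"error mm",((q-p)*1e3).round(1))
```

```text
36.55 [0.95455656 1.09899307 0.31130376]
228 221 h 0.045 error mm [-0.3  1.3]
279 210 h 0.06 error mm [-0.1  0.3]
331 200 h 0.075 error mm [-0.4 -0. ]
384 188 h 0.09 error mm [0.8 0.7]
```

View pics/t9.png

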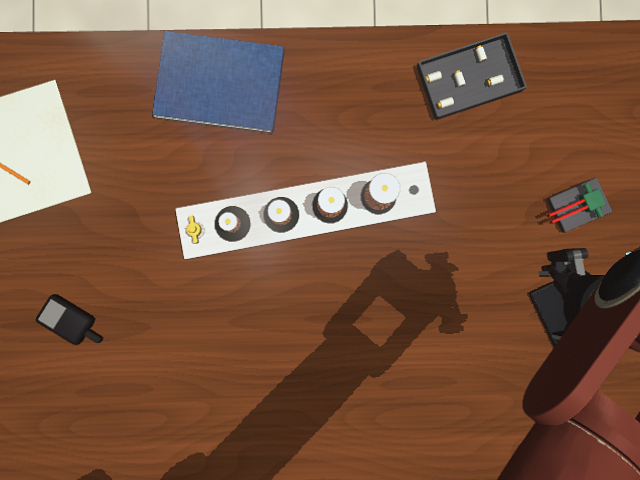

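View pics/s9.png

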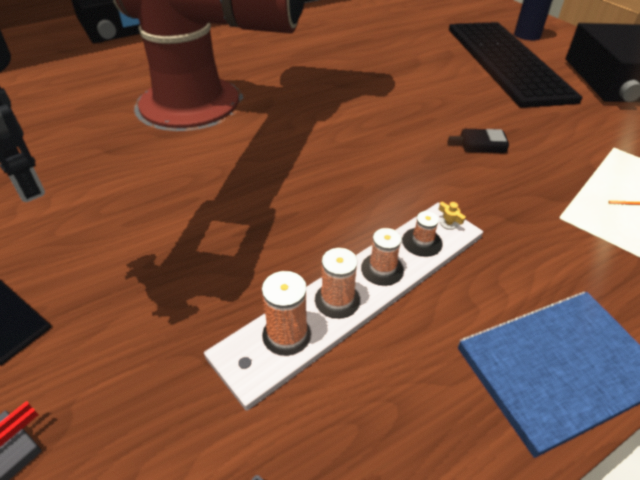

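The top view has all four coils upright on their pads at (228,221), (279,210), (331,200) and (384,188), each within about 1.5 mm of centre. They rise in height away from the post at (194,229), and the scene view agrees. I'm handing in.

```bash
python3 -c "
from station import ctrl
print(ctrl.finish_job())"
```

```text
the job is handed in; nothing more can be done
None
```

All four coils stand upright on their pads, within about 1.5 mm of centre by the last camera check, shortest next to the earth post and tallest farthest from it; I handed the job in at about 37 s, and it returned no verdict.

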